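# Unlock the blade safe and rack the pasta-cutter blade

## Robot

A 6-joint arm with a two-finger parallel gripper is mounted at the origin on the work surface. World frame = base frame: x ahead of the robot, y to its left, z up, the work surface at z = 0. Lengths are in m, angles in rad, forces in N, time in s.
With the tool pointing down it reaches from about 0.35 to 0.775 m from the base axis. Payload 5.5 kg.
Tool frame: the origin (TCP) lies midway between the tips of the shut fingers; the grasp point (between the pads) lies 19 mm behind it; z points along the fingers, y is the line along which they close (so a half turn about z gives the same grasp; the last joint's range is limited). The gripper opens to 85 mm and grips with 20 to 120 N. Pads are 22 mm wide; open, the fingers measure 114 mm over their backs; the gripper's body (76 mm by 85 mm) begins 54 mm behind the grasp point. The pads swing forward as they close: fully open they stand 13 mm farther back than shut.
Start: joints at [0.993, 0.313, 0.046, 1.304, 0, 1.431], TCP at [0.244, 0.521, 0.231] pointing down, gripper open.
Joint ranges: [-2.76, 2.76], [-0.86, 1.69], [-1.03, 1.26], [-2.2, 2.34], [-1.47, 1.5], [-3.14, 3.14]. Speed limits (rad/s): [2.57, 2.57, 3.14, 3.14, 3.14, 3.14].

## Interface

Orientations are given as a unit quaternion [w, x, y, z].
In Python, from workcell import telemetry, imaging, env gives the robot as it stands. The module is installed in compiled form; this text tells all that it offers.
- The arm moves only by the tool step_arm, never from a script. Its argument "moves" is a list of rows, each a list of 3 entries, a list of its own where there are three numbers: the shift along the tool's x, y, z in mm, then the turn, a rotation vector about the tool's x, y, z in rad, then the finger opening in mm, from 0 to 85.4. A call has 1 to 8 rows; each row is the pose to reach, as a shift and turn from the pose commanded when the call began, along the tool's axes at that moment; what a row does not reach only later rows make up. A row lasts 1/12 s, in which the tool goes at most 41.7 mm and 7.16 degrees, less where a joint would pass 70% of its speed; a pose out of reach is approached as far as the arm can. A call with a gripper value outside its range is refused whole. The fingers move at their own pace and stop on an object; "grip_force" is the grip in N (left out, the last holds). Time passes only in rows, so rows that repeat a pose let the fingers close. It gives the time, the measured TCP pose, the force, the opening and the grip force at its end, in the units of the state.
- telemetry.get_state(): the state, without advancing time (a new reading comes with each control period).
- imaging.read_camera(name): name is "scene" or "top" or "wrist"; returns the picture (400x640x3 uint8, red, green, blue); there is no depth.
- imaging.camera_params(name): a dict with "camera_matrix" (3x3 intrinsics, pixels), "pose" (4x4, takes a point from camera to world coordinates). Camera axes: x right, y up, looking along -z (the intrinsics and any distortion apply to the point x, -y, -z); pixel columns grow to the right and rows downward; lengths in m; the calibration is good to about 2 mm. The wrist camera is an equidistant fisheye: a pixel r from the principal point sees the ray r / f radians off the axis. A picture is of the moment at which its call begins: read the wrist's pose just before it. camera_params takes no time and is no camera call; for the wrist camera it gives the pose at the moment of the call.
- env.hand_in(): hands the job in; it is judged then, once.
The state is a dict: "clock": time; "joint_pos": joint angles; "qvel": joint speeds; "tau": joint torques, N m; "tcp_pos": TCP position; "orientation": TCP orientation; "wrist_force": force on the tool from outside, world axes, zero at the start; "ft_torque": the same for the moment, N m; "finger_gap": finger opening in m; "grip_force": force on a finger pad.
Only numpy, scipy, OpenCV 4.12 (cv2) and the standard library are available. Lean on these libraries where they do the work, as an engineer would, in place of code of your own. Each camera call takes 0.05 s, during which the arm holds its last target. There are 200 camera calls.

## Task

Unlock the wooden blade safe on the counter: put the T-handled key fully home in its lock, turn it clockwise until it stops, and leave it in there. Then draw the steel pasta-cutter blade straight up out of its slot and lower it upright all the way down into the slot of the drying rack, setting it down rather than dropping it. Leave the other things on the counter where they are.

Things in the scene. Friction and masses are not known exactly. Their poses are not given: they have to be found in the camera images.
- key: steel T-handled key standing upright in key_stand. Origin at the tip, z up along the shank: tapered round tip 0-8 mm, 12 mm square shank 8-34 mm (flats along its x and y; any quarter turn fits the hole), round collar 30 mm across 34-40 mm, round stem 10 mm across 40-68 mm, T-bar 68-84 mm, which is 56 mm long along x, 12 mm thick along y, 16 mm tall
- key_grip (a point): middle of the key's T-bar, 76 mm above the key's tip; axes as the key's
- key_stand: wooden block 60 x 60 x 50 mm with a 20 mm round hole through its middle; the key hangs in it by its collar (34 mm deep). Fixed. Origin under its centre
- safe: fixed wooden blade safe. Origin on the counter under the slot's middle. The slotted block is 44 mm (x) by 124 mm (y), 60 mm high, slot 8 mm (x) by 100 mm (y), slot floor 5 mm up. A 30 mm high lock pedestal adjoins at -y (y -60 to -140 mm, 70 mm wide) and carries the lock barrel, its axis at y = -100 mm
- keyhole (a point): centre of the square keyhole's mouth on the flat top of the round steel lock barrel (54 mm across), 78 mm above the counter. Hole 14 mm square with a 3 mm chamfer, 46 mm deep; its flats lie along this point's x and y and turn with the barrel. Its y axis points along the latch arm
- latch (a joint): rotation of the lock barrel and its latch arm about the vertical, rad: 0 locked (arm, at 63-71 mm height, reaches 72 mm from the axis over one shoulder of the blade), grows as the key is turned clockwise seen from above, stop at 1.4; stays where it is left. The key has up to 0.19 rad of play in the hole
- blade: flat stainless pasta-cutter blade standing in the safe's slot. Origin at the middle of its lower edge, z up, y along its width: foot 90 mm wide, 5 mm thick, 55 mm high; neck 50 mm wide, 5 mm thick up to 120 mm; grip edge 50 mm wide, 10 mm thick (x) from 120 to 136 mm. 220 g
- blade_grip (a point): middle of the blade's grip edge, 128 mm above its lower edge; axes as the blade's
- rack: fixed wooden drying rack with one slot; origin on the counter under its centre. Outside 126 mm (x), 30 mm (y) over the slot walls, 70 mm (y) over the 8 mm foot, 53 mm high. Slot 110 mm long along x, 14 mm wide along y, 45 mm deep
- rack_floor (a point): centre of the rack's slot floor, 8 mm above the counter; axes as the rack's (slot along x)
- ladle: stainless strainer ladle lying flat, 350 mm long, bowl 104 mm across and 28 mm high; its x axis points from handle to bowl, bowl centre at x = 100 mm. Bystander
- jug: glass jug, 100 mm across, 130 mm tall, handle on its +y side; origin under the base. Bystander
- pasta_fork: wooden pasta fork lying flat, 270 mm long, up to 50 mm wide, 34 mm high over its pegs at the +x end; origin 120 mm from the head end. Bystander
- pinch_bowl: small white ceramic bowl, 84 mm across, 40 mm high; origin under the base. Bystander
- pepper_mill: dark wooden pepper mill, 56 mm across, 150 mm tall; origin under the base. Bystander
- jar: glass jar with steel lid, 72 mm across, 90 mm tall; origin under the base. Bystander

How it is judged:
On the way, in this order (a step that is already met when the one before it is completed fails the run):
1. the key is fully home in the lock, which is still locked (horizontal distance between key and keyhole below 0.005 m and z of key in the frame of keyhole below -0.028 m and angle between key's own z axis and vertical below 0.15 rad and value of joint latch below 0.6 rad), for 0.1 s.
2. the lock is turned clockwise, with the key in it (horizontal distance between key and keyhole below 0.005 m and z of key in the frame of keyhole below -0.028 m and angle between key's own z axis and vertical below 0.15 rad and value of joint latch above 1.05 rad), for 0.2 s.
3. the blade is drawn up clear of the safe's slot (z of blade in the frame of safe above 0.065 m), for 0.05 s.
4. the blade is lowered into the rack's slot while still held (lower edge within 20 mm of the slot floor) (z of blade in the frame of rack_floor below 0.02 m and x of blade in the frame of rack_floor between -0.02 and 0.02 m and y of blade in the frame of rack_floor between -0.01 and 0.01 m and angle between blade's own z axis and vertical below 0.4 rad and contact force between the fingers and blade above 0.5 N).
At the end, for the whole second after the job is handed in: Blade standing in the rack slot: lower edge under 10 mm above its floor, within 20 mm along and 10 mm across of its centre, tilt under 0.4 rad. Key still in the lock: tip over 28 mm below the mouth, within 5 mm of its axis, tilt under 0.15 rad. Latch beyond 1.05 rad (all of step 2 and z of blade in the frame of rack_floor below 0.01 m and x of blade in the frame of rack_floor between -0.02 and 0.02 m and y of blade in the frame of rack_floor between -0.01 and 0.01 m and angle between blade's own z axis and vertical below 0.4 rad); the robot touches nothing.
It fails at once if one of the six loose bystanders is shifted by more than 40 mm (distance of any of ladle, jug, pasta_fork, pinch_bowl, pepper_mill, jar from where it was at the start of the episode above 0.04 m).
It also fails if it takes over 58 s, if anything falls off the work surface, if the arm or the gripper's body presses on something with over 40 N, if the wrist force passes 120 N, or if a joint passes its speed limit or range.

## Working session

There is one attempt and no reset: what is moved stays moved. The work goes in short steps, Python scripts to look and compute and a tool call to move; the robot and the scene stay as the last step left them, time stands still between calls to the robot, and variables do not carry over. Pictures are saved under pics/ and viewed, at most 10 in all, crops included, and the job is handed in when it is done.

Besides the shell and the picture viewer there is one more tool, called by a JSON object that holds its "method" and its "body", one argument or row to a line. step_arm: Moves the arm, as the interface text tells. Its arguments: {"type":"object","properties":{"moves":{"type":"array"},"grip_force":{"type":"number"}},"required":["moves"]}

```bash
mkdir -p pics
python3 - <<'E'
from workcell import telemetry, imaging
import cv2
print(telemetry.get_state())
for n in ["scene","top"]:
    p=imaging.camera_params(n); print(n,p)
    cv2.imwrite(f"pics/{n}0.png",imaging.read_camera(n)[:,:,::-1])
E
```

```text
{'clock': 0.0, 'joint_pos': array([9.93394154e-01, 3.13986772e-01, 4.49746969e-02, 1.30360793e+00,
       3.16146425e-05, 1.43125177e+00]), 'qvel': array([ 1.90443118e-05, -1.55775261e-04,  2.85971561e-04,  1.00494201e-04,
        2.19789551e-03,  1.38667132e-03]), 'tau': array([-1.26609930e-04, -4.80636334e+01,  2.98528594e+01,  1.95840007e-02,
       -2.43947243e-04, -3.16077468e-06]), 'tcp_pos': array([0.24348726, 0.52033326, 0.23041488]), 'orientation': array([-3.34717176e-04,  2.17184049e-01,  9.76130246e-01, -8.48331968e-04]), 'wrist_force': array([1.02317008, 0.34650615, 0.87275942]), 'ft_torque': array([-0.02362483,  0.03295067, -0.04259934]), 'grip_force': 0.0, 'finger_gap': 0.08560840257438951}
scene {'camera_matrix': array([[375.29724137,   0.        , 322.54709331],
       [  0.        , 375.29724137, 192.76510918],
       [  0.        ,   0.        ,   1.        ]]), 'pose': array([[-0.13774818, -0.73437905,  0.66461482,  1.24260786],
       [ 0.99030892, -0.1141154 ,  0.07915757,  0.01680264],
       [ 0.01771112,  0.66907779,  0.74298131,  0.83171726],
       [ 0.        ,  0.        ,  0.        ,  1.        ]])}
top {'camera_matrix': array([[488.76310078,   0.        , 314.3255903 ],
       [  0.        , 488.76310078, 197.39982131],
       [  0.        ,   0.        ,   1.        ]]), 'pose': array([[ 0.04702875,  0.97530698, -0.2157883 ,  0.35335676],
       [-0.99888917,  0.04655653, -0.00727381, -0.05893097],
       [ 0.00295215,  0.21589067,  0.97641308,  1.22472287],
       [ 0.        ,  0.        ,  0.        ,  1.        ]])}
```

View pics/scene0.png

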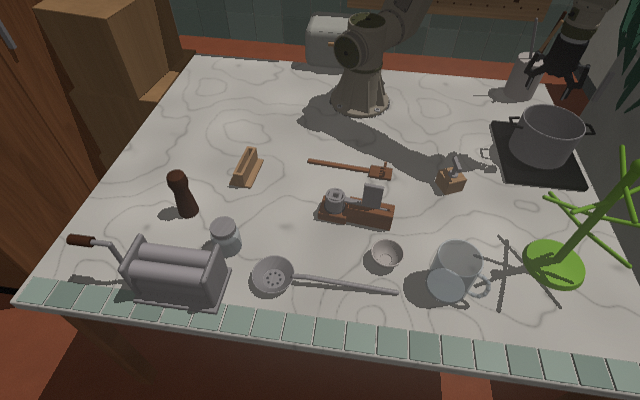

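View pics/top0.png

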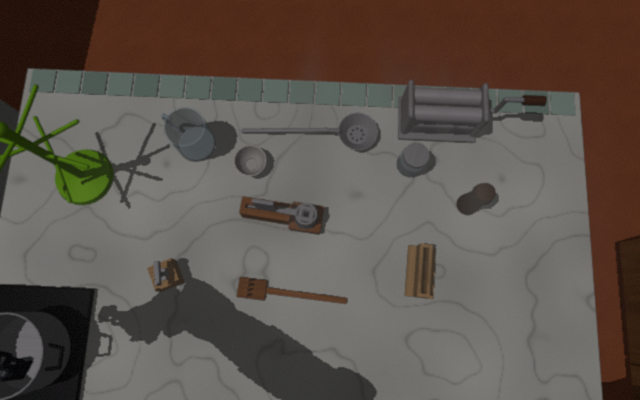

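The scene view shows the key and stand at about (452,175), the safe at (355,208) and the rack at (247,167). The top view shows the key at (165,272), the barrel at (306,214), the blade at (265,204) and the rack at (420,270). I'll zoom in on these next.

Run:
```python
import cv2,numpy as np
t=cv2.imread("pics/top0.png");s=cv2.imread("pics/scene0.png")
def c(im,u,v,w,h,k): return cv2.resize(im[v:v+h,u:u+w],None,fx=k,fy=k,interpolation=cv2.INTER_CUBIC)
def lab(im,u,v,k):
    for i in range(0,im.shape[1],10*k): cv2.line(im,(i,0),(i,4),(0,0,255),1)
    for i in range(0,im.shape[0],10*k): cv2.line(im,(0,i),(4,i),(0,0,255),1)
    cv2.putText(im,f"{u},{v}",(6,14),0,.4,(0,0,255),1); return im
def m(im,u,v,w,h,k=5): return lab(c(im,u,v,w,h,k),u,v,k)
r1=np.hstack([m(t,140,245,50,60),m(t,235,185,100,60)])
r2=np.hstack([m(s,430,145,50,60),m(s,310,175,100,60)])
cv2.imwrite("pics/z1.png",np.vstack([r1,r2]))
cv2.imwrite("pics/z2.png",np.hstack([m(t,395,235,60,70,6),m(s,220,140,60,70,6)]))
```

```text
(no output)
```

View pics/z1.png

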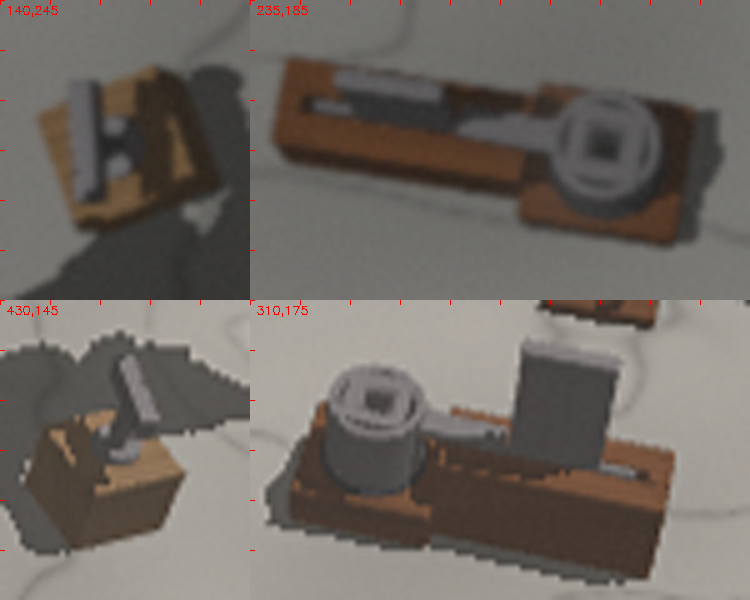

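View pics/z2.png

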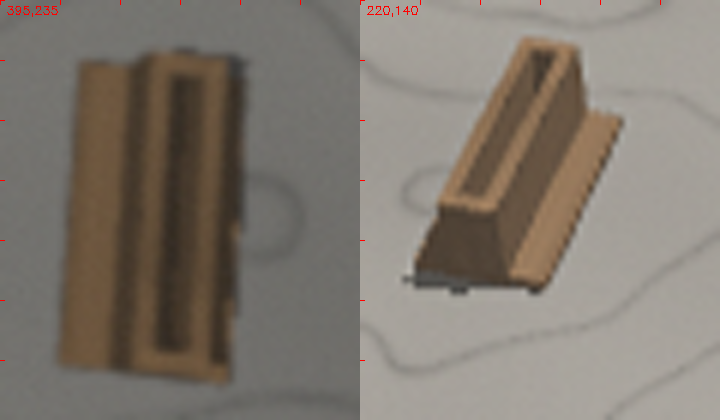

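The crops show the T-bar, the keyhole, the blade's grip edge and the rack slot clearly, so I can take picks from both views.

```bash
cat > h.py <<'E'
import numpy as np, cv2
from workcell import telemetry, imaging
from scipy.spatial.transform import Rotation as R
def ray(n,uv,P=None):
    P=P or imaging.camera_params(n); K=P["camera_matrix"];T=P["pose"]
    x=(uv[0]-K[0,2])/K[0,0]; y=(uv[1]-K[1,2])/K[1,1]
    if n=="wrist":
        r=np.hypot(x,y); s=np.sin(r)/max(r,1e-9); d=np.array([x*s,-y*s,-np.cos(r)])
    else: d=np.array([x,-y,-1])
    return T[:3,3],T[:3,:3]@d
def onz(n,uv,z,P=None):
    o,d=ray(n,uv,P); return o+d*(z-o[2])/d[2]
def tri(rs):
    A=0;b=0
    for o,d in rs:
        d=d/np.linalg.norm(d);M=np.eye(3)-np.outer(d,d);A=A+M;b=b+M@o
    return np.linalg.solve(A,b)
E
python3 - <<'E'
from h import *
np.set_printoptions(precision=4,suppress=True)
def z(u,v,k,x,y): return ((x+.5)/k-.5+u,(y+.5)/k-.5+v)
T=lambda x,y:z(140,245,5,x,y); TS=lambda x,y:z(235,185,5,x-250,y)
K=lambda x,y:z(430,145,5,x,y-300); S=lambda x,y:z(310,175,5,x-250,y-300)
R1=lambda x,y:z(395,235,6,x,y); R2=lambda x,y:z(220,140,6,x-360,y)
def rep(n,t,s,h): print(n,onz("top",t,h),onz("scene",s,h),tri([ray("top",t),ray("scene",s)]))
rep("key",T(86,140),K(138,390),.1)
rep("hole",TS(605,145),S(377,400),.078)
rep("blade",TS(390,86),S(571,352),.141)
rep("rack",R1(178.5,215),R2(510.5,125.5),.053)
def ang(n,a,b,h):
    d=onz(n,b,h)-onz(n,a,h); print(n,d,np.degrees(np.arctan2(d[1],d[0])))
ang("top",T(83,82),T(89.5,199),.1)
ang("scene",K(128,357),K(147,425),.1)
ang("top",TS(337,71),TS(441,74),.141); ang("scene",S(523,342),S(621,358),.141)
ang("top",TS(605,145),TS(390,86),.1)
ang("top",TS(590,122),TS(630,128),.078)
ang("top",R1(187.5,78),R1(169.5,351),.053);ang("scene",R2(553,42),R2(468,209),.053)
E
```

```text
key [0.4096 0.2995 0.1   ] [0.4142 0.3029 0.1   ] [0.41   0.3027 0.0958]
hole [ 0.5663 -0.0315  0.078 ] [ 0.5698 -0.0294  0.078 ] [ 0.5668 -0.0305  0.0746]
blade [0.5771 0.0657 0.141 ] [0.5786 0.0679 0.141 ] [0.5774 0.0669 0.1396]
rack [ 0.4471 -0.3199  0.053 ] [ 0.4526 -0.316   0.053 ] [ 0.4473 -0.3196  0.0479]
top [-0.0524 -0.0091  0.    ] -170.1491305857211
scene [0.0562 0.0051 0.    ] 5.192429785576275
top [ 0.0009 -0.0472  0.    ] -88.95797398030913
scene [0.0035 0.0498 0.    ] 85.98529246377907
top [0.0234 0.1024 0.    ] 77.15085407317497
top [-0.002  -0.0192  0.    ] -95.95456921813516
top [-0.1078  0.0073  0.    ] 176.12583356992596
scene [ 0.1252 -0.0084  0.    ] -3.8401282877872536
```

{"method": "step_arm", "body": {
  "moves": [
    [[-244, -127, 0], [0, 0, -0.576], 85],
    [[-244, -127, 0], [0, 0, -0.576], 85],
    [[-244, -127, 0], [0, 0, -0.576], 85],
    [[-244, -127, 0], [0, 0, -0.576], 85],
    [[-244, -127, 0], [0, 0, -0.576], 85],
    [[-244, -127, 0], [0, 0, -0.576], 85],
    [[-244, -127, 0], [0, 0, -0.576], 85],
    [[-244, -127, 0], [0, 0, -0.576], 85]
  ]
}}

```text
clock: 0.77
tcp_pos: [0.4147, 0.2974, 0.2309]
orientation: [0.001, -0.065, 0.998, -0.001]
wrist_force: [1.2, 0.8, -0.3]
finger_gap: 0.0851
grip_force: 0.0
```

Run:
```python
from h import *
s=telemetry.get_state(); print(s["clock"],s["tcp_pos"],R.from_quat(s["orientation"],scalar_first=True).as_matrix().round(3),s["joint_pos"].round(3))
P=imaging.camera_params("wrist"); im=imaging.read_camera("wrist"); print(P)
cv2.imwrite("pics/w1.png",im[:,:,::-1]); np.savez("w1.npz",K=P["camera_matrix"],T=P["pose"])
```

```text
0.7667 [0.41465038 0.29735882 0.23091894] [[-0.991 -0.13   0.001]
 [-0.13   0.991 -0.002]
 [-0.001 -0.002 -1.   ]] [ 0.466  0.188 -0.12   1.263 -0.003  0.335]
{'camera_matrix': array([[309.70691629,   0.        , 314.67355238],
       [  0.        , 309.70691629, 206.49984477],
       [  0.        ,   0.        ,   1.        ]]), 'pose': array([[-0.13013743, -0.94843661, -0.28901944,  0.34146098],
       [ 0.99149413, -0.12504666, -0.03609332,  0.28771912],
       [-0.00190869, -0.29125817,  0.95664258,  0.37385728],
       [ 0.        ,  0.        ,  0.        ,  1.        ]])}
```

View pics/w1.png

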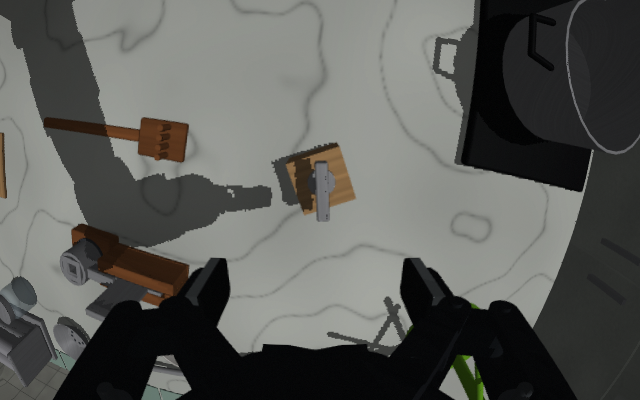

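The wrist view shows the key's T-bar at about (322,191), nearly vertical in the picture, with the stand behind it.

Run:
```python
from h import *
im=cv2.imread("pics/w1.png").astype(int)
hsv=cv2.cvtColor(im.astype(np.uint8),cv2.COLOR_BGR2HSV)
for v in range(154,230,3): print(v,' '.join(f"{hsv[v,u,1]:3d}/{hsv[v,u,2]:3d}" for u in range(308,338,2)))
s=telemetry.get_state();print(s["tcp_pos"],imaging.camera_params("wrist")["pose"][:3,3])
```

```text
154 128/ 48 119/ 47 127/ 66 124/107 124/117 121/139 122/138 121/137 124/138 122/138 122/140 123/141 124/140 123/141 124/140
157 123/137 122/136 122/138 121/137 123/137 125/139 124/140 122/142 124/140 122/140 125/139 123/137 125/135 125/131 126/128
160 121/ 57 123/120 122/140 123/141 112/114 109/105 109/105 107/105 100/ 97 114/116 126/128 123/126 124/128 125/131 122/134
163 125/ 57 122/117 123/135  98/ 86  10/ 76   6/ 90   8/ 90   8/ 92   6/ 91   7/103 113/126 122/138 124/140 124/140 124/140
166 120/ 51 123/ 52 122/127  95/ 83   5/104   7/116   7/117   6/121   6/123   9/118  99/118 122/138 123/137 123/135 123/133
169 123/ 54 125/ 55 123/ 60 109/110   7/103   9/118   6/118   8/121   8/122   4/119  98/114 124/132 124/132 125/133 122/132
172 121/ 57 106/ 53  17/ 45   8/ 91   8/100   7/116   7/116   6/120   6/121   4/118   5/107  10/100 106/118 125/129 125/131
175 120/ 53   6/ 45   7/ 74   5/111   8/ 96   7/116   7/115   9/119   6/120   6/119  10/107   9/120   4/115 125/133 125/137
178   6/ 42  11/ 48  11/ 48  11/ 45   8/ 92   7/116   7/114   7/117   6/118   7/114   7/109   6/118   6/120 
[... 1493 characters left out ...]
51  10/152
217   9/145   9/145   9/147   9/147   6/119   5/ 95   7/113   5/112   9/115   7/104   7/113   9/148   8/151   8/151  10/152
220   9/145   9/146  10/147   7/146  10/132   5/ 93   7/117   7/116   5/111   7/112   4/121   9/149   8/151   7/151  10/152
223   9/147   9/147  10/147   9/147   9/148   9/147   9/148  10/149  10/150   8/150  10/150   8/151   7/151   8/150  12/153
226  10/147  10/147   9/146   9/147  10/148  10/149  10/149   8/150  10/150   8/150   8/150   7/150  10/152  10/152  10/152
229  10/147   7/146   9/148   9/148   9/148   9/149  10/150  10/151  10/151  10/150   8/150   8/150  12/152  10/152   8/153
[0.41301791 0.29934635 0.23092591] [0.34001902 0.28941509 0.37395373]
```

Run:
```python
from h import *
P=np.load("w1.npz");P={"camera_matrix":P["K"],"pose":P["T"]}
print(onz("wrist",(322.8,193),.1,P)); a=onz("wrist",(322.2,164.5),.1,P);b=onz("wrist",(323.6,221.5),.1,P);d=b-a;print(a,b,np.linalg.norm(d),np.degrees(np.arctan2(d[1],d[0])))
```

```text
[0.41045493 0.30373031 0.1       ]
[0.3844447  0.29961297 0.1       ] [0.43770259 0.30827886 0.1       ] 0.05395832346256597 9.24191615115726
```

{"method": "step_arm", "body": {
  "moves": [
    [[0, 1, 40], [0, 0, -0.017], 60],
    [[0, 1, 80], [0, 0, -0.017], 50],
    [[0, 1, 120], [0, 0, -0.017], 45],
    [[0, 1, 145], [0, 0, -0.017], 40],
    [[0, 1, 158], [0, 0, -0.017], 40],
    [[0, 1, 158], [0, 0, -0.017], 40],
    [[0, 1, 158], [0, 0, -0.017], 40],
    [[0, 1, 158], [0, 0, -0.017], 40]
  ]
}}

```text
clock: 1.48
tcp_pos: [0.4111, 0.3044, 0.0743]
orientation: [0.001, -0.078, 0.997, 0.0]
wrist_force: [0.7, -0.2, 0.2]
finger_gap: 0.0399
grip_force: 0.0
```

{"method": "step_arm", "body": {
  "moves": [
    [[0, 0, 0], [0, 0, 0], 0],
    [[0, 0, 0], [0, 0, 0], 0],
    [[0, 0, 0], [0, 0, 0], 0],
    [[0, 0, 0], [0, 0, 0], 0],
    [[0, 0, 0], [0, 0, 0], 0],
    [[0, 0, 0], [0, 0, 0], 0]
  ],
  "grip_force": 80
}}

```text
clock: 1.98
tcp_pos: [0.4118, 0.304, 0.0748]
orientation: [0.001, -0.077, 0.997, 0.001]
wrist_force: [-0.6, 0.7, 6.6]
finger_gap: 0.0103
grip_force: 78.5
```

{"method": "step_arm", "body": {
  "moves": [
    [[0, 0, -40], [0, 0, 0], 0],
    [[0, 0, -80], [0, 0, 0], 0],
    [[0, 0, -120], [0, 0, 0], 0],
    [[0, 0, -140], [0, 0, 0], 0],
    [[-10, -30, -140], [0, 0, 0.05], 0],
    [[-25, -65, -140], [0, 0, 0.1], 0],
    [[-41, -100, -140], [0, 0, 0.15], 0],
    [[-55, -135, -140], [0, 0, 0.2], 0]
  ]
}}

```text
clock: 2.65
tcp_pos: [0.4867, 0.1773, 0.2138]
orientation: [0.001, 0.023, 1.0, 0.0]
wrist_force: [0.0, -0.4, -1.2]
finger_gap: 0.0102
grip_force: 78.8
```

{"method": "step_arm", "body": {
  "moves": [
    [[-24, -28, 0], [0, 0, 0.04], 0],
    [[-41, -61, 0], [0, 0, 0.04], 0],
    [[-62, -96, 0], [0, 0, 0.04], 0],
    [[-82, -130, 0], [0, 0, 0.04], 0],
    [[-112, -163, 0], [0, 0, 0.04], 0],
    [[-137, -190, 0], [0, 0, 0.04], 0],
    [[-137, -200, 0], [0, 0, 0.04], 0],
    [[-137, -204, 0], [0, 0, 0.04], 0]
  ]
}}

```text
clock: 3.32
tcp_pos: [0.6143, -0.0342, 0.2122]
orientation: [-0.001, 0.044, 0.999, -0.0]
wrist_force: [-0.8, -0.2, -1.7]
finger_gap: 0.0102
grip_force: 78.8
```

{"method": "step_arm", "body": {
  "moves": [
    [[0, 0, 0], [0, 0, 0], 0],
    [[0, 0, 0], [0, 0, 0], 0],
    [[0, 0, 0], [0, 0, 0], 0]
  ]
}}

```text
clock: 3.57
tcp_pos: [0.6129, -0.03, 0.2137]
orientation: [-0.0, 0.042, 0.999, 0.0]
wrist_force: [0.0, 1.0, -1.4]
finger_gap: 0.0104
grip_force: 78.8
```

Run:
```python
from h import *
s=telemetry.get_state(); print(s["clock"],s["tcp_pos"],R.from_quat(s["orientation"],scalar_first=True).as_matrix().round(3),s["joint_pos"].round(3),s["finger_gap"])
P=imaging.camera_params("wrist"); im=imaging.read_camera("wrist")
cv2.imwrite("pics/w2.png",im[:,:,::-1]); np.savez("w2.npz",K=P["camera_matrix"],T=P["pose"])
```

```text
3.5667 [ 0.61291092 -0.0299927   0.21367841] [[-0.997  0.083 -0.   ]
 [ 0.083  0.997  0.   ]
 [ 0.     0.    -1.   ]] [-0.18   0.394  0.12   1.296  0.    -0.097] 0.010375832635168836
```

View pics/w2.png

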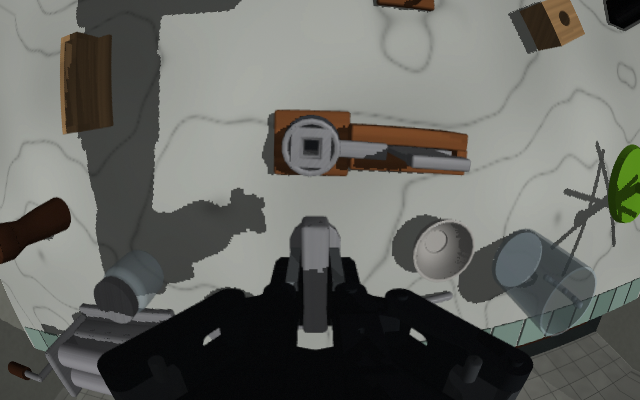

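The wrist view shows the keyhole at about (312,147), the barrel ring round it, the blade's grip edge at (440,163), and the held T-bar spanning rows 217 to 332 near column 315.

Run:
```python
from h import *
im=cv2.imread("pics/w2.png")
a=cv2.resize(im[110:190,265:365],None,fx=5,fy=5,interpolation=cv2.INTER_CUBIC)
b=cv2.resize(im[205:345,280:350],None,fx=4,fy=4,interpolation=cv2.INTER_CUBIC)
b=cv2.convertScaleAbs(b,alpha=1.6)
o=np.zeros((560,780,3),np.uint8);o[:400,:500]=a;o[:560,500:780]=b
cv2.imwrite("pics/z3.png",o)
g=cv2.cvtColor(im,cv2.COLOR_BGR2GRAY)
m=(g[135:160,300:325]<60).astype(np.uint8)
c=max(cv2.findContours(m,0,1)[0],key=cv2.contourArea);print(cv2.minAreaRect(c+np.array([300,135])))
P=np.load("w2.npz");P={"camera_matrix":P["K"],"pose":P["T"]}
print(onz("wrist",(312,147),.078,P))
```

```text
((311.0, 147.0), (14.0, 14.0), 90.0)
[ 0.56784048 -0.028756    0.078     ]
```

View pics/z3.png

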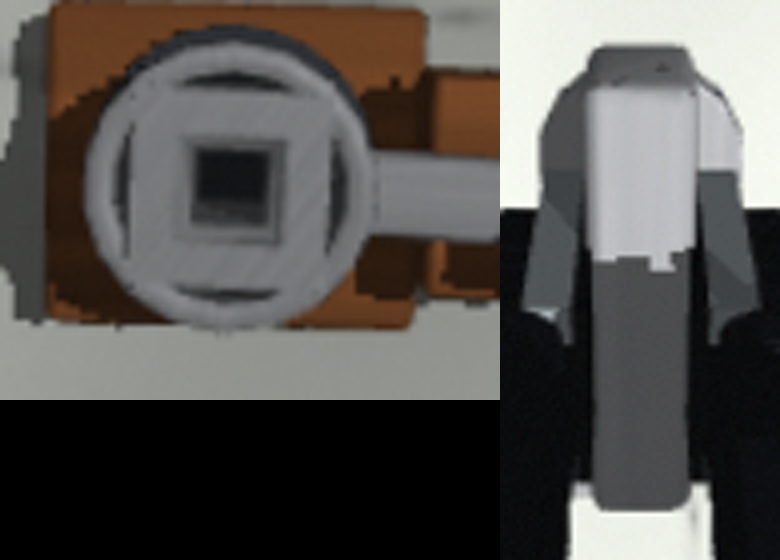

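Run:
```python
from h import *
P=np.load("w2.npz");P={"camera_matrix":P["K"],"pose":P["T"]}
h=onz("wrist",(311.6,147.2),.078,P);print("hole",h)
t=np.array([0.61291,-.02999,.21368])
for z in (.236,.241,.246):
    a=onz("wrist",(315.3,226.6),z,P);b=onz("wrist",(314.8,331.6),z,P);print(z,np.linalg.norm(a-b),(a+b)/2,(a+b)/2-t)
for uv in [(466,162),(417,160)]: print(onz("wrist",uv,.141,P))
```

```text
hole [ 0.56799129 -0.02912984  0.078     ]
0.236 0.055988511031637336 [ 0.61263442 -0.03006215  0.236     ] [-2.75577299e-04 -7.21516406e-05  2.23200000e-02]
0.241 0.05366963208808839 [ 0.60960724 -0.02981998  0.241     ] [-0.00330276  0.00017002  0.02732   ]
0.246 0.05135075314453934 [ 0.60658005 -0.02957781  0.246     ] [-0.00632995  0.00041219  0.03232   ]
[0.57904495 0.08838355 0.141     ]
[0.57572682 0.04761064 0.141     ]
```

{"method": "step_arm", "body": {
  "moves": [
    [[20, -1, 0], [0, 0, 0], 0],
    [[43, -3, 0], [0, 0, 0], 0],
    [[43, -3, 30], [0, 0, 0], 0],
    [[43, -3, 60], [0, 0, 0], 0],
    [[43, -3, 68], [0, 0, 0], 0],
    [[43, -3, 68], [0, 0, 0], 0],
    [[43, -3, 68], [0, 0, 0], 0],
    [[43, -3, 68], [0, 0, 0], 0]
  ]
}}

```text
clock: 4.28
tcp_pos: [0.5718, -0.0306, 0.1471]
orientation: [0.001, 0.042, 0.999, -0.0]
wrist_force: [-0.0, -1.6, -1.0]
finger_gap: 0.0101
grip_force: 78.9
```

Run:
```python
from h import *
s=telemetry.get_state(); print(s["clock"],s["tcp_pos"])
P=imaging.camera_params("wrist"); im=imaging.read_camera("wrist")[:,:,::-1]
s=imaging.read_camera("scene")[:,:,::-1]
a=cv2.resize(im[190:330,240:390],None,fx=2.6,fy=2.6,interpolation=cv2.INTER_CUBIC)
b=cv2.resize(s[150:230,300:370],None,fx=5,fy=5,interpolation=cv2.INTER_CUBIC)
o=np.zeros((400,760,3),np.uint8);o[:a.shape[0],:a.shape[1]]=a;o[:400,400:750]=b
cv2.imwrite("pics/z4.png",o)
```

```text
4.2833 [ 0.57179662 -0.03059046  0.14706879]
```

View pics/z4.png

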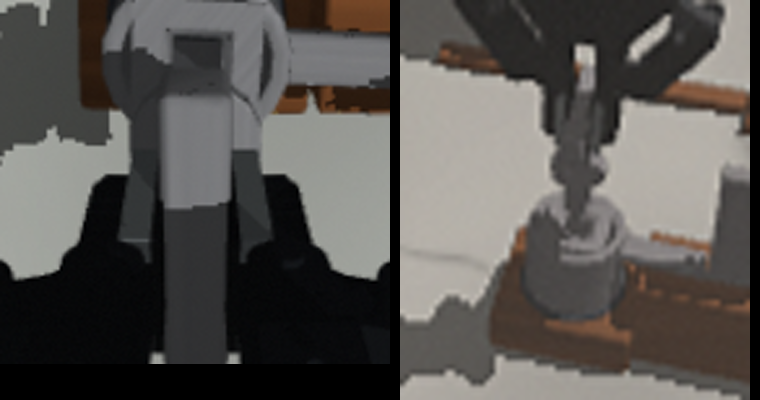

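The wrist view shows the hole about 2 px to the right of the bar. The scene view shows the tip just above the ring, slightly forward. I'll correct by about 2 mm and insert.

{"method": "step_arm", "body": {
  "moves": [
    [[1.5, 1.5, 0], [0, 0, 0], 0],
    [[1.5, 1.5, 0], [0, 0, 0], 0],
    [[1.5, 1.5, 5], [0, 0, 0], 0],
    [[1.5, 1.5, 10], [0, 0, 0], 0],
    [[1.5, 1.5, 15], [0, 0, 0], 0],
    [[1.5, 1.5, 18], [0, 0, 0], 0],
    [[1.5, 1.5, 18], [0, 0, 0], 0],
    [[1.5, 1.5, 18], [0, 0, 0], 0]
  ]
}}

```text
clock: 5.05
tcp_pos: [0.569, -0.0293, 0.1268]
orientation: [-0.0, 0.042, 0.999, 0.0]
wrist_force: [-0.5, 0.2, -0.9]
finger_gap: 0.0103
grip_force: 78.8
```

{"method": "step_arm", "body": {
  "moves": [
    [[0, 0, 4], [0, 0, 0], 0],
    [[0, 0, 8], [0, 0, 0], 0],
    [[0, 0, 12], [0, 0, 0], 0],
    [[0, 0, 16], [0, 0, 0], 0],
    [[0, 0, 19], [0, 0, 0], 0],
    [[0, 0, 22], [0, 0, 0], 0],
    [[0, 0, 22], [0, 0, 0], 0],
    [[0, 0, 22], [0, 0, 0], 0]
  ]
}}

```text
clock: 5.72
tcp_pos: [0.569, -0.0292, 0.1049]
orientation: [-0.0, 0.042, 0.999, -0.0]
wrist_force: [0.3, -1.8, -2.1]
finger_gap: 0.0102
grip_force: 78.7
```

{"method": "step_arm", "body": {
  "moves": [
    [[0, 0, 1], [0, 0, 0], 0],
    [[0, 0, 2], [0, 0, 0], 0],
    [[0, 0, 3], [0, 0, 0], 0],
    [[0, 0, 3], [0, 0, 0], 0],
    [[0, 0, 3], [0, 0, 0], 0]
  ]
}}

```text
clock: 6.13
tcp_pos: [0.5696, -0.0293, 0.1029]
orientation: [0.0, 0.042, 0.999, -0.0]
wrist_force: [-1.6, -0.9, 2.6]
finger_gap: 0.0104
grip_force: 79.4
```

{"method": "step_arm", "body": {
  "moves": [
    [[0, 0, 0.5], [0, 0, 0], 0],
    [[0, 0, 0.5], [0, 0, 0.1], 0],
    [[0, 0, 0.5], [0, 0, 0.2], 0],
    [[0, 0, 0.5], [0, 0, 0.3], 0],
    [[0, 0, 0.5], [0, 0, 0.4], 0],
    [[0, 0, 0.5], [0, 0, 0.5], 0],
    [[0, 0, 0.5], [0, 0, 0.5], 0],
    [[0, 0, 0.5], [0, 0, 0.5], 0]
  ],
  "grip_force": 110
}}

```text
clock: 6.8
tcp_pos: [0.5695, -0.0304, 0.103]
orientation: [0.001, 0.289, 0.957, -0.001]
wrist_force: [-2.0, -4.2, 6.6]
finger_gap: 0.0102
grip_force: 108.5
```

Run:
```python
from h import *
s=telemetry.get_state(); print(s["tcp_pos"],s["wrist_force"],s["ft_torque"],s["joint_pos"])
```

```text
[ 0.56952748 -0.03043425  0.10296947] [-2.04788316 -4.17768872  6.56580699] [-1.03416969  0.71751834  0.04210694] [-0.19287057  0.37228563 -0.19330051  1.00368551 -0.00234713  0.39295794]
```

{"method": "step_arm", "body": {
  "moves": [
    [[0, 0, 0], [0, 0, 0.12], 0],
    [[0, 0, 0], [0, 0, 0.24], 0],
    [[0, 0, 0], [0, 0, 0.36], 0],
    [[0, 0, 0], [0, 0, 0.48], 0],
    [[0, 0, 0], [0, 0, 0.6], 0],
    [[0, 0, 0], [0, 0, 0.72], 0],
    [[0, 0, 0], [0, 0, 0.8], 0],
    [[0, 0, 0], [0, 0, 0.85], 0]
  ]
}}

```text
clock: 7.47
tcp_pos: [0.5685, -0.0311, 0.103]
orientation: [0.001, 0.659, 0.752, -0.002]
wrist_force: [-5.7, -7.5, 10.6]
finger_gap: 0.0096
grip_force: 108.9
```

{"method": "step_arm", "body": {
  "moves": [
    [[0, 0, 0], [0, 0, 0.05], 0],
    [[0, 0, 0], [0, 0, 0.1], 0],
    [[0, 0, 0], [0, 0, 0.15], 0],
    [[0, 0, 0], [0, 0, 0.15], 0]
  ]
}}

```text
clock: 7.8
tcp_pos: [0.5683, -0.0311, 0.103]
orientation: [0.001, 0.713, 0.701, -0.002]
wrist_force: [-6.4, -7.2, 9.8]
finger_gap: 0.01
grip_force: 108.9
```

Run:
```python
from h import *
s=telemetry.get_state(); print(s["tcp_pos"],s["wrist_force"],s["ft_torque"],s["joint_pos"])
im=imaging.read_camera("top")[:,:,::-1]; s=imaging.read_camera("scene")[:,:,::-1]
cv2.imwrite("pics/t5.png",im);cv2.imwrite("pics/s5.png",s)
```

```text
[ 0.5683496  -0.03111034  0.10297728] [-6.35683606 -7.1524547   9.77127479] [-1.53278642  1.48752544 -0.00204996] [-0.19346187  0.37185408 -0.19393143  1.00537008 -0.00419918  1.39468189]
```

{"method": "step_arm", "body": {
  "moves": [
    [[0, 0, 0], [0, 0, 0.05], 0],
    [[0, 0, 0], [0, 0, 0.1], 0],
    [[0, 0, 0], [0, 0, 0.15], 0],
    [[0, 0, 0], [0, 0, 0.15], 0],
    [[0, 0, 0], [0, 0, 0.15], 0]
  ]
}}

```text
clock: 8.32
tcp_pos: [0.5681, -0.031, 0.103]
orientation: [0.001, 0.763, 0.646, -0.002]
wrist_force: [-5.8, -6.5, 10.9]
finger_gap: 0.01
grip_force: 109.0
```

Run:
```python
from h import *
s=telemetry.get_state(); q=s["orientation"];print(q,2*(np.arctan2(q[1],q[2])-np.arctan2(.042,.999)),s["wrist_force"],s["ft_torque"],s["tau"])
```

```text
[ 0.00100092  0.76311151  0.6462634  -0.00185494] 1.6521988671325476 [-5.83914151 -6.50009244 10.9381044 ] [-1.45467731  1.61486003 -0.01322152] [  4.02655989 -43.54584932  26.77435398  -2.51797915   2.46940769
   0.08416584]
```

{"method": "step_arm", "body": {
  "moves": [
    [[0, 0, -0.5], [0, 0, 0], 0],
    [[0, 0, -0.5], [0, 0, 0], 40],
    [[0, 0, -0.5], [0, 0, 0], 40],
    [[0, 0, -0.5], [0, 0, 0], 40],
    [[0, 0, -20], [0, 0, 0], 40],
    [[0, 0, -60], [0, 0, 0], 40],
    [[0, 0, -100], [0, 0, 0], 40],
    [[0, 0, -125], [0, 0, 0], 40]
  ]
}}

```text
clock: 8.98
tcp_pos: [0.5703, -0.0289, 0.2304]
orientation: [0.001, 0.762, 0.647, 0.001]
wrist_force: [0.7, -0.2, 0.4]
finger_gap: 0.0404
grip_force: 0.0
```

Run:
```python
from h import *
import time
P=imaging.camera_params("wrist"); im=imaging.read_camera("wrist")[:,:,::-1]
P=imaging.camera_params("wrist"); im=imaging.read_camera("wrist")[:,:,::-1]
s=telemetry.get_state(); print(s["clock"],s["tcp_pos"],s["orientation"],s["finger_gap"],s["joint_pos"])
np.savez("w6.npz",K=P["camera_matrix"],T=P["pose"]);cv2.imwrite("pics/w6.png",im)
def px(p):
    q=P["pose"][:3,:3].T@(np.array(p)-P["pose"][:3,3]);th=np.arctan2(np.hypot(q[0],q[1]),-q[2]);f=P["camera_matrix"]
    return f[0,2]+f[0,0]*th*q[0]/np.hypot(q[0],q[1]),f[1,2]-f[0,0]*th*q[1]/np.hypot(q[0],q[1])
print(px((.568,-.029,.128)),px((.577,.067,.141)),px((.64,-.024,.067)))
t=imaging.read_camera("top")[:,:,::-1];cv2.imwrite("pics/t6.png",t)
a=cv2.resize(t[170:250,225:345],None,fx=5,fy=5,interpolation=cv2.INTER_CUBIC)[:200]
c=imaging.read_camera("scene")[:,:,::-1];cv2.imwrite("pics/s6.png",c)
b=cv2.resize(c[160:240,300:400],None,fx=4,fy=4,interpolation=cv2.INTER_CUBIC)
w=cv2.resize(im[100:400,150:550],None,fx=1,fy=1)
o=np.zeros((600,800,3),np.uint8);o[:300,:400]=w;o[:280,400:800]=b[:280];t2=cv2.resize(t[175:250,230:340],None,fx=4,fy=4,interpolation=cv2.INTER_CUBIC);o[300:,:440]=t2
cv2.imwrite("pics/z6.png",o)
```

```text
9.0833 [ 0.57237724 -0.02925882  0.23225307] [0.00359239 0.76244293 0.64703679 0.00335673] 0.03986376601598808 [-1.91511140e-01  3.00845331e-01  3.12370313e-02  1.29138312e+00
  7.45775193e-04  1.54268143e+00]
(np.float64(307.5921987132596), np.float64(204.85511615804887)) (np.float64(297.9006074137269), np.float64(86.94647161729812)) (np.float64(376.1296576429078), np.float64(172.4756997607078))
```

View pics/z6.png

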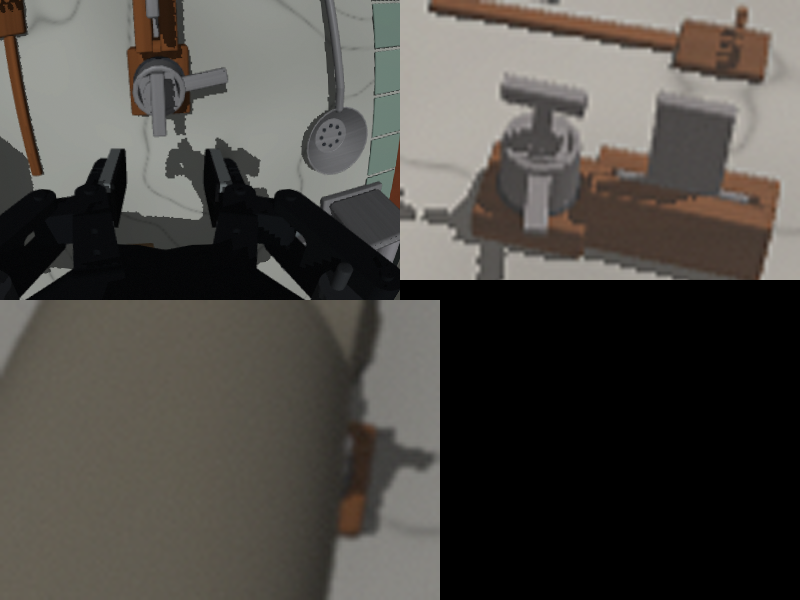

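The latch arm now points about 80° away from its locked direction (wrist picture, tip at (377,172)). The key's collar is seated in the barrel, and the blade is clear. Next is the blade.

{"method": "step_arm", "body": {
  "moves": [
    [[35, -4, 0], [0, 0, -0.08], 40],
    [[70, -8, 0], [0, 0, -0.08], 40],
    [[96, -11, 0], [0, 0, -0.08], 40],
    [[96, -11, 0], [0, 0, -0.08], 40],
    [[96, -11, 0], [0, 0, -0.08], 40],
    [[96, -11, 0], [0, 0, -0.08], 40],
    [[96, -11, 0], [0, 0, -0.08], 40]
  ]
}}

```text
clock: 9.77
tcp_pos: [0.5737, 0.0666, 0.2258]
orientation: [-0.001, 0.736, 0.676, -0.001]
wrist_force: [-0.3, 1.2, 0.3]
finger_gap: 0.0399
grip_force: 0.0
```

Run:
```python
from h import *
s=telemetry.get_state();P=imaging.camera_params("wrist"); im=imaging.read_camera("wrist")[:,:,::-1]
q=s["orientation"];print(s["clock"],s["tcp_pos"],q,"tool y yaw",np.degrees(2*np.arctan2(q[2],q[1]))-90)
np.savez("w7.npz",K=P["camera_matrix"],T=P["pose"]);cv2.imwrite("pics/w7.png",im)
def px(p):
    q=P["pose"][:3,:3].T@(np.array(p)-P["pose"][:3,3]);th=np.arctan2(np.hypot(q[0],q[1]),-q[2]);f=P["camera_matrix"];h=np.hypot(q[0],q[1])
    return f[0,2]+f[0,0]*th*q[0]/h,f[1,2]-f[0,0]*th*q[1]/h
print(px((.577,.067,.141)),px((.579,.092,.141)),px((.575,.042,.141)))
u,v=map(int,px((.577,.067,.141)))
g=cv2.cvtColor(np.ascontiguousarray(im),cv2.COLOR_BGR2HSV)
for r in range(v-48,v+52,6): print(r,' '.join(f"{g[r,c,1]:3d}/{g[r,c,2]:3d}" for c in range(u-24,u+26,3)))
print("cols from",u-24)
```

```text
9.7667 [0.57370053 0.06658489 0.22579049] [-5.35094020e-04  7.36451652e-01  6.76489689e-01 -6.14786021e-04] tool y yaw -4.860084586612373
(np.float64(318.6424240106465), np.float64(211.46069607854045)) (np.float64(318.5836609881964), np.float64(179.63782691745706)) (np.float64(318.6721876829806), np.float64(241.32084182949734))
163  10/124   9/117 172/ 95 172/101 172/ 98 172/ 95 174/ 94 170/ 81  11/ 47   4/ 59 174/ 38 171/100 170/ 99 169/ 98 171/ 94 173/ 93 102/ 50
169  11/113  10/124 173/ 96 171/100 170/ 99 171/ 94 170/ 93 170/ 78  14/ 37   9/ 60  31/ 49 174/ 76 173/ 99 172/ 98 170/ 93 170/ 93  74/ 55
175  11/120   8/121 172/ 98 171/100 173/ 99 174/ 94 172/ 92 171/ 79   5/ 55   4/ 68   9/ 58 163/ 78 171/100 171/ 97 169/ 92 172/ 92  45/ 57
181   9/113  12/127 174/ 98 171/100 173/ 99 170/ 93 170/ 93 154/ 68   7/105   9/108  10/104   5/ 93 170/ 57 174/ 95 170/ 93 169/ 89  28/ 54
187  11/121  10/128 170/ 99 171/100 172/ 98 173/ 93 173/ 90 132/ 62   7/106   7/107   7/103   6/ 91 177/ 39 175/ 48 170/ 93 173/ 87  25/ 51
193   8/127  10/128 171/ 97 173/ 99 172/ 98 169/ 92 171/ 91 103/ 62   
[... 923 characters left out ...]
69/ 89 170/ 96 173/ 99 172/ 95 172/ 89 170/ 87   6/ 89   7/105   8/102   7/103 126/ 73 163/ 39 177/ 36 172/ 37 163/ 36 173/ 78
241 169/ 92 171/ 91 174/ 88 124/ 64  19/ 40  18/ 42  14/ 54  71/ 68 109/ 75  98/ 70  56/ 50 108/ 40  61/ 42 174/ 82 174/ 85 170/ 75 172/ 86
247 168/ 91  46/ 44  27/ 48  13/ 60   8/ 63  13/ 61   8/ 62   9/ 60  14/ 37   7/ 37  14/ 37  14/ 37   6/ 44  22/ 46  44/ 41 170/ 90 171/ 85
253  33/ 46  10/ 52   9/ 60   8/ 61  12/ 63   4/ 62   4/ 58   0/ 36   7/ 36   7/ 38   7/ 37   7/ 36   7/ 36  11/ 46   6/ 40  43/ 42 168/ 82
259  35/ 44   4/ 57   4/ 60  14/ 37   7/ 39  12/ 42  11/ 45  11/ 45  11/ 45  12/ 44  12/ 44  13/ 39  14/ 36   7/ 36   7/ 36  19/ 27 156/ 31
cols from 294
```

{"method": "step_arm", "body": {
  "moves": [
    [[3, 5, 30], [0, 0, 0.02], 40],
    [[3, 5, 65], [0, 0, 0.02], 40],
    [[3, 5, 95], [0, 0, 0.02], 40],
    [[3, 5, 111], [0, 0, 0.02], 40],
    [[3, 5, 111], [0, 0, 0.02], 40],
    [[3, 5, 111], [0, 0, 0.02], 40],
    [[3, 5, 111], [0, 0, 0.02], 40],
    [[3, 5, 111], [0, 0, 0.02], 40]
  ]
}}

```text
clock: 10.48
tcp_pos: [0.5808, 0.0695, 0.1178]
orientation: [0.001, 0.743, 0.669, 0.001]
wrist_force: [-0.2, -0.2, -0.2]
finger_gap: 0.0402
grip_force: 0.0
```

{"method": "step_arm", "body": {
  "moves": [
    [[0, -1, 2], [0, 0, 0], 30],
    [[0, -1, 2], [0, 0, 0], 20],
    [[0, -1, 2], [0, 0, 0], 0],
    [[0, -1, 2], [0, 0, 0], 0],
    [[0, -1, 2], [0, 0, 0], 0],
    [[0, -1, 2], [0, 0, 0], 0],
    [[0, -1, 2], [0, 0, 0], 0],
    [[0, -1, 2], [0, 0, 0], 0]
  ],
  "grip_force": 70
}}

```text
clock: 11.15
tcp_pos: [0.579, 0.07, 0.1147]
orientation: [0.001, 0.743, 0.669, 0.001]
wrist_force: [-1.4, -0.1, 5.5]
finger_gap: 0.0085
grip_force: 69.2
```

{"method": "step_arm", "body": {
  "moves": [
    [[0, 0, -5], [0, 0, 0], 0],
    [[0, 0, -15], [0, 0, 0], 0],
    [[0, 0, -30], [0, 0, 0], 0],
    [[0, 0, -50], [0, 0, 0], 0],
    [[0, 0, -75], [0, 0, 0], 0],
    [[0, 0, -100], [0, 0, 0], 0],
    [[0, 0, -125], [0, 0, 0], 0],
    [[0, 0, -145], [0, 0, 0], 0]
  ]
}}

```text
clock: 11.82
tcp_pos: [0.5781, 0.07, 0.2611]
orientation: [0.0, 0.743, 0.669, 0.0]
wrist_force: [0.7, -0.5, -2.4]
finger_gap: 0.0086
grip_force: 68.4
```

{"method": "step_arm", "body": {
  "moves": [
    [[-4, -40, 0], [0, 0, 0], 0],
    [[-10, -80, 0], [0, 0, -0.1], 0],
    [[-50, -80, 0], [0, 0, -0.2], 0],
    [[-90, -78, 0], [0, 0, -0.3], 0],
    [[-130, -76, 0], [0, 0, -0.4], 0],
    [[-170, -74, 0], [0, 0, -0.5], 0],
    [[-210, -72, 0], [0, 0, -0.6], 0],
    [[-250, -70, 0], [0, 0, -0.7], 0]
  ]
}}

```text
clock: 12.48
tcp_pos: [0.4819, -0.1729, 0.2593]
orientation: [-0.0, 0.466, 0.885, 0.0]
wrist_force: [2.0, -0.7, -2.1]
finger_gap: 0.0091
grip_force: 69.0
```

```bash
cat > d.py <<'E'
from h import *
import sys
s=telemetry.get_state();q=s["orientation"];M=R.from_quat(q,scalar_first=True).as_matrix()
t=np.array([float(v) for v in sys.argv[1:4]]);yaw=np.degrees(np.arctan2(M[1,1],M[0,1]))
print(s["clock"],s["tcp_pos"],"yaw y",yaw,"shift mm",(M.T@(t-s["tcp_pos"])*1000).round(1),"rz",np.radians(yaw-float(sys.argv[4])).round(3),s["finger_gap"],s["wrist_force"].round(1))
E
python3 d.py .51 -.318 .26 86.1
```

```text
12.4833 [ 0.48186635 -0.17289481  0.25926013] yaw y 34.45116657852305 shift mm [-135.6  -58.9   -0.8] rz -0.901 0.009066288057033231 [ 2.  -0.7 -2.1]
```

{"method": "step_arm", "body": {
  "moves": [
    [[-30, -13, 0], [0, 0, -0.12], 0],
    [[-65, -28, 0], [0, 0, -0.24], 0],
    [[-100, -43, 0], [0, 0, -0.36], 0],
    [[-136, -59, 0], [0, 0, -0.48], 0],
    [[-136, -59, 0], [0, 0, -0.6], 0],
    [[-136, -59, 0], [0, 0, -0.72], 0],
    [[-136, -59, 0], [0, 0, -0.84], 0],
    [[-136, -59, 0], [0, 0, -0.9], 0]
  ]
}}

```text
clock: 13.15
tcp_pos: [0.5097, -0.3173, 0.2584]
orientation: [-0.001, 0.035, 0.999, 0.001]
wrist_force: [0.7, 0.4, -1.0]
finger_gap: 0.0085
grip_force: 69.0
```

{"method": "step_arm", "body": {
  "moves": [
    [[0, 0, 0], [0, 0, 0], 0],
    [[0, 0, 0], [0, 0, 0], 0],
    [[0, 0, 0], [0, 0, 0], 0]
  ]
}}

```text
clock: 13.4
tcp_pos: [0.5101, -0.3169, 0.2589]
orientation: [-0.0, 0.038, 0.999, 0.0]
wrist_force: [0.4, -0.2, -2.1]
finger_gap: 0.0083
grip_force: 69.0
```

```bash
python3 d.py .51 -.318 .26 86.1
python3 - <<'E'
from h import *
P=imaging.camera_params("wrist"); im=imaging.read_camera("wrist")[:,:,::-1]
np.savez("w8.npz",K=P["camera_matrix"],T=P["pose"]);cv2.imwrite("pics/w8.png",im)
E
```

```text
13.4 [ 0.51014124 -0.31686037  0.2588541 ] yaw y 85.62510418694947 shift mm [ 0.1 -1.1 -1.1] rz -0.008 0.00831468703488443 [ 0.4 -0.2 -2.1]
```

View pics/w8.png

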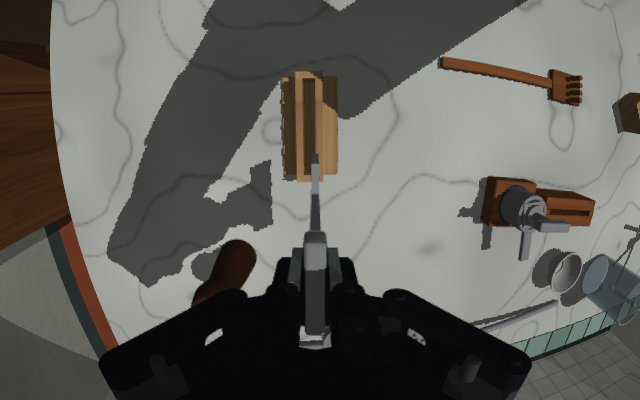

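The rack's slot shows as a dark strip at columns 302 to 315, rows about 78 to 172. The blade is edge-on at column 316, and the key is still seated at (525,207).

Run:
```python
from h import *
im=cv2.imread("pics/w8.png");g=im.max(2)
P=np.load("w8.npz");P={"camera_matrix":P["K"],"pose":P["T"]}
for r in (66,70,74,78,82,90,100,110,120,130,140,146,150,160,166,170,174,178,182,186): print(r,' '.join(f"{g[r,c]:3d}" for c in range(276,344,2)))
```

```text
66  67  66  66  65  66  65  62  59  56  51  56  61  63  65  66  66  66  67  68  67  67  67  67  66  66  67  67  67  67  67  67  67  68  67
70  65  62  61  59  56  56  60  63  66  67  67  67  68  68  69  71  67  65  66  65  66  67  65  67  66  67  67  67  67  67  67  67  67  67
74  58  59  61  64  65  65  66  66  66  80 158 160 149 150 150 151 150 151 143  64  67  63  58  62  67  67  67  67  67  66  67  66  67  68
78  65  65  65 120 145 148  98  60  58  75 146 147 144 112  81  80  78  78  79  77 145 119  57  60  62  61  61  62  60  57  55  64  67  68
82  66 151 106 118  62  64  61  59  58  76 141 142 141 107  53  56  56  53  58  57 141 142 142  94  62  60  61  62  61  58  55  63  67  66
90 156 157 156  63  62  64  62  59  57  61 141 141 140 111  56  61  59  56  63  63 142 143 142 100  61  62  61  62  60  58  54  67  68  66
100 155 157  64 110  62  64  61  59  55  58 130 135 134 113  56  61  60  57  64  61 126 134 134  99  62  61  60  63  61  57  53  66  66  67
110 156 156 134  86  62  64  62  60  55  62 123 128 128 114  67  62  60  57  64  63 123 129 129 139 152 150 150 153 150 122  5
[... 993 characters left out ...]

170 163 163 163 163  73  62  64  61  60  56  90 146 146 143  89  60  54  54 128 127 129 129 146 149 158 149 154 157 150 142 133 153 166 166
174 166 165 164 162  71  59  59  60  59  58  91 147 146 144  87  75  75  64 128 127 127 129 146 137 134 134 133 133 133 132 160 165 166 166
178 164 164 165 150 114  69  69  69  69  69  91 157 155 147 149 150 150 124 128 128 128 122 140 144 164 164 165 166 166 166 166 166 167 167
182 164 164 165 164 165 164 164 165 165 166 161 161 160 157 157 158 159 158 127 128 128 131 158 158 165 166 165 165 166 166 166 166 167 167
186 166 165 166 166 165 164 164 165 165 165 164 165 165 165 164 165 165 165 128 127 127 133 163 165 166 166 165 165 166 167 167 167 166 167
```

```bash
python3 - <<'E'
from h import *
P=np.load("w8.npz");P={"camera_matrix":P["K"],"pose":P["T"]}
a=onz("wrist",(309,76.8),.053,P);b=onz("wrist",(310,176),.053,P);d=b-a
print(a,b,(a+b)/2,np.linalg.norm(d),np.degrees(np.arctan2(d[1],d[0])))
c=onz("wrist",(296,76),.053,P)
w1=onz("wrist",(303,100),.053,P);w2=onz("wrist",(315.2,100),.053,P);print(np.linalg.norm(w1-w2),(w1+w2)/2)
w1=onz("wrist",(304.2,150),.053,P);w2=onz("wrist",(315.5,150),.053,P);print(np.linalg.norm(w1-w2),(w1+w2)/2)
# blade lower edge near corner
print(onz("wrist",(316,154),.149,P), onz("wrist",(316,154),.144,P))
E
python3 d.py .449 -.319 .2588 86.1
```

```text
[ 0.39270152 -0.31421616  0.053     ] [ 0.50531533 -0.32195184  0.053     ] [ 0.44900843 -0.318084    0.053     ] 0.11287919162249598 -3.9295970331151424
0.01349673659113829 [ 0.41896689 -0.31614058  0.053     ]
0.012742847851254117 [ 0.47537599 -0.3197372   0.053     ]
[ 0.46844581 -0.31272966  0.149     ] [ 0.46907234 -0.31275256  0.144     ]
13.45 [ 0.51018788 -0.31687246  0.25884872] yaw y 85.64909994568016 shift mm [60.9 -6.8  0.1] rz -0.008 0.008739774528001634 [-0.3  0.6 -2.5]
```

{"method": "step_arm", "body": {
  "moves": [
    [[30, -3, 0], [0, 0, -0.008], 0],
    [[62, -6, 0], [0, 0, -0.008], 0],
    [[62, -6, 30], [0, 0, -0.008], 0],
    [[62, -6, 60], [0, 0, -0.008], 0],
    [[62, -6, 80], [0, 0, -0.008], 0],
    [[62, -6, 80], [0, 0, -0.008], 0],
    [[62, -6, 80], [0, 0, -0.008], 0],
    [[62, -6, 80], [0, 0, -0.008], 0]
  ]
}}

```text
clock: 14.12
tcp_pos: [0.4487, -0.3189, 0.1802]
orientation: [0.001, 0.033, 0.999, -0.001]
wrist_force: [0.1, -0.5, -1.7]
finger_gap: 0.009
grip_force: 68.8
```

{"method": "step_arm", "body": {
  "moves": [
    [[0, 0, 0], [0, 0, 0], 0],
    [[0, 0, 0], [0, 0, 0], 0]
  ]
}}

```text
clock: 14.28
tcp_pos: [0.449, -0.3192, 0.1805]
orientation: [0.001, 0.033, 0.999, -0.001]
wrist_force: [-0.7, 0.7, -1.9]
finger_gap: 0.0087
grip_force: 68.8
```

```bash
python3 d.py .448 -.3185 .1177 86.1
python3 - <<'E'
from h import *
P=imaging.camera_params("wrist"); im=imaging.read_camera("wrist");cv2.imwrite("pics/w9.png",im[:,:,::-1]);g=im.max(2)
for r in range(150,240,6): print(r,' '.join(f"{g[r,c]:3d}" for c in range(284,350,2)))
E
```

```text
14.2833 [ 0.44898465 -0.31918218  0.18051593] yaw y 86.17822668616853 shift mm [ 1.2  0.7 62.8] rz 0.001 0.008661309291110064 [-0.7  0.7 -1.9]
150  66  69  68  67  65  62  65 101 151 149 151 151  91  64  67  64  60  66  69  63 131 152 152 152 152 162 158 159 161 163 157 136  60
156 137  69  68  67  65  61  58  83 107  63  63  64  81  65  62  60  60  60  68  62 130 152 152 152 153 162 159 159 163 163 157 151 145
162  67  69  69  67  64  60  58  63  60  59  60  60  79  64  62  62  66  64  67  63 125 146 146 146 149 161 159 160 163 163 156 149 141
168  67  68  69  67  65  62  58  62  55  55  56  56  78  65 138 139 139 126  70  62 116 135 135 135 144 161 157 160 161 161 155 149 147
174  67  68  70  67  66  62  59  64  56  56  55  55  79  67 137 137 137 125  68  63 135 135 135 136 145 161 157 160 163 161 155 148 144
180  67  68  70  67  65  62  58  63  57  56  56  57  80  59 137 137 137 125  70  62 138 137 137 137 145 160 156 160 163 161 154 147 144
186  67  68  69  67  64  63  57  61  57  57  57  57  79  62 138 138 138 126  70  62 140 139 140 138 150 160 156 160 162 161 153 146 122
192  
[... 382 characters left out ...]
 164 159 151 145 141
210  67  68  69  67  66  63  58  57  60  60  60  60  57  59  59  59  59  58  67  62 145 145 146 145 155 157 157 164 164 158 151 144 160
216  68  67  67  68  65  63  60  58  60  61  61  61  57  58  60  59  59  59  63  70 146 147 147 147 157 158 158 164 163 157 151 144 161
222  63  68  67  68  64  63  61  58  61  62  61  60  57  58  60  59  59  59  57  68 149 148 148 148 159 157 159 165 162 157 149 142 161
228  65  67  67  67  65  64  61  58  62  62  62  61  57  57  59  59  59  59  57  68 149 149 148 148 159 157 160 166 163 155 149 140 161
234  68  67  67  67  66  64  62  57  62  64  52  48  56  56  57  57  57  58  59  62  73 133 151 151 159 157 160 165 161 153 148 141 165
```

The blade (columns 312 to 319) is centred in the slot (308 to 323). Lowering it now.

{"method": "step_arm", "body": {
  "moves": [
    [[1, 0.5, 10], [0, 0, 0], 0],
    [[1, 0.5, 20], [0, 0, 0], 0],
    [[1, 0.5, 30], [0, 0, 0], 0],
    [[1, 0.5, 40], [0, 0, 0], 0],
    [[1, 0.5, 48], [0, 0, 0], 0],
    [[1, 0.5, 54], [0, 0, 0], 0],
    [[1, 0.5, 57], [0, 0, 0], 0],
    [[1, 0.5, 57], [0, 0, 0], 0]
  ]
}}

```text
clock: 15.0
tcp_pos: [0.4466, -0.3174, 0.1207]
orientation: [-0.001, 0.033, 0.999, 0.001]
wrist_force: [-0.5, 0.4, -2.7]
finger_gap: 0.0089
grip_force: 68.9
```

{"method": "step_arm", "body": {
  "moves": [
    [[0, 0, 2], [0, 0, 0], 0],
    [[0, 0, 4], [0, 0, 0], 0],
    [[0, 0, 5], [0, 0, 0], 0],
    [[0, 0, 6], [0, 0, 0], 0],
    [[0, 0, 6], [0, 0, 0], 0],
    [[0, 0, 6], [0, 0, 0], 0]
  ]
}}

```text
clock: 15.5
tcp_pos: [0.4476, -0.3186, 0.1177]
orientation: [0.001, 0.033, 0.999, -0.001]
wrist_force: [-2.2, 1.2, 7.0]
finger_gap: 0.0089
grip_force: 70.3
```

{"method": "step_arm", "body": {
  "moves": [
    [[0, 0, 0], [0, 0, 0], 14],
    [[0, 0, 0], [0, 0, 0], 20],
    [[0, 0, 0], [0, 0, 0], 30],
    [[0, 0, 0], [0, 0, 0], 40],
    [[0, 0, 0], [0, 0, 0], 40],
    [[0, 0, -10], [0, 0, 0], 40],
    [[0, 0, -40], [0, 0, 0], 40],
    [[0, 0, -80], [0, 0, 0], 40]
  ]
}}

```text
clock: 16.17
tcp_pos: [0.4453, -0.3162, 0.1941]
orientation: [-0.003, 0.033, 0.999, 0.002]
wrist_force: [1.1, -1.0, 0.3]
finger_gap: 0.0399
grip_force: 0.0
```

{"method": "step_arm", "body": {
  "moves": [
    [[0, 0, -40], [0, 0, 0], 40],
    [[20, 0, -60], [0, 0, 0], 40],
    [[20, 0, -60], [0, 0, 0], 40],
    [[20, 0, -60], [0, 0, 0], 40],
    [[20, 0, -60], [0, 0, 0], 40],
    [[20, 0, -60], [0, 0, 0], 40]
  ]
}}

```text
clock: 16.67
tcp_pos: [0.4268, -0.316, 0.2544]
orientation: [-0.001, 0.033, 0.999, 0.001]
wrist_force: [-0.2, 0.4, 0.0]
finger_gap: 0.0399
grip_force: 0.0
```

Run:
```python
from h import *
s=telemetry.get_state();print(s["clock"],s["tcp_pos"],s["wrist_force"])
c=imaging.read_camera("scene")[:,:,::-1]
cv2.imwrite("pics/f.png",np.hstack([cv2.resize(c[110:210,200:300],None,fx=4,fy=4,interpolation=cv2.INTER_CUBIC),cv2.resize(c[150:250,300:400],None,fx=4,fy=4,interpolation=cv2.INTER_CUBIC)]))
```

```text
16.6667 [ 0.426787   -0.31604004  0.25437088] [-0.1965995   0.38209826  0.03862052]
```

I've used all ten pictures, so I'll check the placement numerically.

Run:
```python
from h import *
P=imaging.camera_params("scene");im=imaging.read_camera("scene");T=P["pose"];K=P["camera_matrix"]
def px(p):
    q=T[:3,:3].T@(np.array(p)-T[:3,3]);return K[0,0]*q[0]/-q[2]+K[0,2],K[1,1]*-q[1]/-q[2]+K[1,2]
for h in (.144,.134,.053):print(h,px((.424,-.316,h)),px((.474,-.320,h)))
u,v=map(int,px((.449,-.318,.144)))
hsv=cv2.cvtColor(im,cv2.COLOR_RGB2HSV)
for r in range(v-20,v+44,3): print(r,' '.join(f"{hsv[r,c,1]:3d}/{hsv[r,c,2]:3d}" for c in range(u-18,u+20,3)))
print(u-18)
```

```text
0.144 (np.float64(243.0719564404177), np.float64(130.63803886417332)) (np.float64(236.6936631623711), np.float64(141.66799599638384))
0.134 (np.float64(243.5532377666827), np.float64(133.36823758458274)) (np.float64(237.23482866251564), np.float64(144.40568756289576))
0.053 (np.float64(247.22221689594983), np.float64(154.18151575947195)) (np.float64(241.35271911874153), np.float64(165.23760306899968))
116  17/178  17/179  17/180  17/180  18/180  17/179  17/177  16/177  17/176  18/174  18/173  16/172  17/175
119  17/180  16/179  18/182  18/182  17/181  17/179  16/175  18/166  17/170  20/183  19/118  15/ 83  18/ 85
122  15/181  15/181  16/174  18/170  16/172  19/179  16/188  17/122  18/ 85  15/ 84  18/ 83  18/ 84  18/ 85
125  17/180  15/170  17/181  15/181  16/188  15/ 85  20/ 89  17/ 89  20/ 88  17/ 88  12/ 86  15/ 85  18/ 85
128  17/181  18/170  16/178  18/181  18/172  17/ 89  17/ 89  15/ 87  17/ 89  17/ 88  17/ 88  18/ 86  15/ 85
131  17/179  18/171  18/186  12/ 83  17/ 88  17/ 89  21/ 87  13/101  21/ 87  18/ 87  15/ 87  18/ 87  21/ 87
134  19/120  16/ 82  15/ 83  18/ 87  20/ 88  17
[... 984 characters left out ...]
   9/ 89  11/ 68 103/148  95/107  95/105 102/155
164  17/166  17/163  17/164  16/164  19/165  15/170  75/ 82   9/ 89  99/147  96/101  94/106  93/112 101/156
167  17/164  17/163  17/165  16/162  16/157 100/140   6/128   3/ 83 100/153  96/104  93/107 100/156 103/156
170  17/168  16/164  17/105  16/ 78   3/ 76 103/159   8/ 68  98/151  93/102  95/105  95/110 101/156 101/147
173  20/ 76  19/172  14/ 75  19/ 82 101/146 102/157  98/151 103/156  93/104  92/105 100/158 101/156  84/115
176  16/172  15/ 84  15/ 84  18/ 83  86/ 80  88/ 81  87/ 79  84/ 82  93/104  93/ 99 100/158 101/147  15/169
179  17/177  15/ 83  18/ 84  22/ 82  89/ 80  86/ 80  82/ 81  85/ 78  93/107 100/160 101/157 105/126  16/171
221
```

The top edge of the blade appears exactly where the projection for a fully seated, upright blade puts it, so I'm handing in.

```bash
python3 -c "
from workcell import env
print(env.hand_in())"
```

```text
the job is handed in; nothing more can be done
None
```

I handed the job in at about 17 s of the 58 s; no verdict came back. The key is home in the lock and turned about 80° clockwise, the blade was set down upright in the rack slot, and I saw no sign that the other things on the counter were touched.

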